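Replace the out-of-date stamp at the back of the stamp rail

TASK

The red-topped stamp at the back of one lane of the stamp rail is out of date: slide out the stamps in front of it, take it out and stand it in a cell of the divided tray, and slide the new green-topped stamp all the way to the rear in its place. Then put the stamps you cleared back just where each of them stood; the other lane stays as it is. Keep every stamp upright, and leave those in the rail standing square in their lanes.

Things in the scene. Friction and masses are not known exactly. Their poses are not given: they have to be found in the camera images.
- stamp_rail: fixed wooden rail 174x162 mm; origin under its centre, +x to its rear. Two lanes along x at y=+-40 mm, floor z=8. Metal plates (z 28 to 32) over the stamps' feet from x=-39 to the rear stop (x=79); a 32 mm slot per lane passes the stems, foot room below 64 mm wide: stamps only slide. Ahead of x=-39 the floor (to x=-87) is open above: lift off or set down there, centre at x=-62
- divided_tray: brown wooden divided tray 103 (x) x 159 (y) x 25 mm, fixed, empty at the start; origin: centre of its underside, z up. Four cells 44 (x) x 72 (y) mm inside, centred at x = +-24.5, y = +-38.5 mm; blue felt floor at z = 5 mm, walls and dividers 5 mm thick, tops at z = 25 mm. A stamp stands in a cell with its y along the tray's y
- red_stamp: wooden stamp, red knob top; rearmost in one lane (rail x=+65 mm, 3 mm off the stop). 61 mm tall, about 50 g; foot 22 (x) x 52 (y) x 14 mm, stem above it tapers from 22 to 15.5 mm across at 34 mm up, round knob 22 mm across 44 to 58 mm up (grasp there, firmly: it can swivel in a weak grip). Origin: centre of the underside, z up; a half turn is the same
- green_stamp: the new stamp, same form and size as red_stamp, knob top green; stands on the bench between rail and tray
- white_stamp: stamp of the same form and size, knob top white; rearmost in the other lane (rail x = +65 mm), to be left alone
- herb_cutter: herb guillotine behind the work, fixed, no part of the job, an obstacle: board 120 (x) x 465 (y) mm, centred at about x = 620, y = -110 mm; its iron bed is 97 mm high and the raised blade's wooden grip stands higher still at the right-hand end. The way between rail and tray is free in front of it, x below 500 mm
- blue_stamp: stamp of the same form and size, knob top blue; stands second (rail x = +25 mm) or at the front (x = -15 mm) of either lane, foot across the lane (its y along the rail's y)
- yellow_stamp: stamp of the same form and size, knob top yellow; stands second (rail x = +25 mm) or at the front (x = -15 mm) of either lane, foot across the lane (its y along the rail's y)
- black_stamp: stamp of the same form and size, knob top black; stands second (rail x = +25 mm) or at the front (x = -15 mm) of either lane, foot across the lane (its y along the rail's y)
- violet_stamp: stamp of the same form and size, knob top violet; stands second (rail x = +25 mm) or at the front (x = -15 mm) of either lane, foot across the lane (its y along the rail's y)

How it is judged:
On the way:
1. the red-topped stamp stands in a cell of the divided tray (((x of red_stamp in the frame of divided_tray between 0.0105 and 0.0385 m and y of red_stamp in the frame of divided_tray between 0.0245 and 0.0525 m) or (x of red_stamp in the frame of divided_tray between 0.0105 and 0.0385 m and y of red_stamp in the frame of divided_tray between -0.0525 and -0.0245 m) or (x of red_stamp in the frame of divided_tray between -0.0385 and -0.0105 m and y of red_stamp in the frame of divided_tray between 0.0245 and 0.0525 m) or (x of red_stamp in the frame of divided_tray between -0.0385 and -0.0105 m and y of red_stamp in the frame of divided_tray between -0.0525 and -0.0245 m)) and z of red_stamp in the frame of divided_tray between 0 and 0.012 m and angle between red_stamp's own z axis and vertical below 0.12 rad), for 0.2 s.
At the end, for the whole second after the job is handed in: red stamp upright on a tray cell's floor; green stamp at the rear of the lane that red left, within 12 mm; the other five within 12 mm of where they started; those in the rail square within 0.3 rad; all upright within 0.12 rad and at rest (all of step 1 and x of green_stamp in the frame of stamp_rail between 0.053 and 0.075 m and z of green_stamp in the frame of stamp_rail between 0.003 and 0.013 m and angle between each of green_stamp, white_stamp, blue_stamp, yellow_stamp, black_stamp, violet_stamp's own z axis and vertical below 0.12 rad and angle between the y axis of each of green_stamp, white_stamp, blue_stamp, yellow_stamp, black_stamp, violet_stamp and the y axis of stamp_rail, either way round below 0.3 rad and (y of green_stamp in the frame of stamp_rail between 0.028 and 0.052 m or y of green_stamp in the frame of stamp_rail between -0.052 and -0.028 m) and distance of each of white_stamp, blue_stamp, yellow_stamp, black_stamp, violet_stamp from where it was at the start of the episode below 0.012 m and linear speed of each of white_stamp, blue_stamp, yellow_stamp, black_stamp, violet_stamp, red_stamp, green_stamp below 0.02 m/s); the robot touches nothing.
It fails at once if a stamp is tipped over (more than 0.6 rad from upright) (angle between any of white_stamp, blue_stamp, yellow_stamp, black_stamp, violet_stamp, red_stamp, green_stamp's own z axis and vertical above 0.6 rad).
It also fails if it takes over 144 s, if anything falls off the work surface, if the arm or the gripper's body presses on something with over 40 N, if the wrist force passes 120 N, or if a joint passes its speed limit or range.

ROBOT

A 7-joint arm with a two-finger parallel gripper is mounted at the origin on the work surface; the furniture and walls round the work are solid. World frame = base frame: x ahead of the robot, y to its left, z up, the work surface at z = 0. Lengths are in m, angles in rad, forces in N, time in s.
With the tool pointing down it reaches from about 0.4 to 0.925 m from the base axis. Payload 5.6 kg.
Tool frame: the origin (TCP) lies where the fingers leave the gripper's body, on its centre line; the fingertips stand 73 mm ahead of it and the grasp point (between the pads) lies 54 mm ahead of it (robot.pinch_z is the distance from the TCP to the grasp point, in m); z points along the fingers, y is the direction in which the jaws open and shut (so a half turn about z gives the same grasp; the last joint's range is limited). The gripper opens to 85 mm and grips with 20 to 120 N. Pads are 22 mm wide; open, the fingers measure 114 mm over their backs; the gripper's body (76 mm by 85 mm) begins 54 mm behind the grasp point. The pads swing forward as they close: fully open they stand 13 mm farther back than shut.
Start: joints at [-1.179, 0.468, -0.012, 1.603, 0.006, 1.071, -0.056], TCP at [0.274, 0.59, 0.304] pointing down, gripper open.
Joint ranges: [-2.53, 2.53], [-0.31, 2.02], [-1.57, 1.55], [0.28, 2.44], [-1.29, 4.43], [0.15, 1.84], [-2.92, 2.92]. Speed limits (rad/s): [2.57, 2.57, 3.14, 3.14, 3.14, 3.14, 3.14].

INTERFACE

Orientations are given as a rotation vector (axis times angle).
In Python, from station import telemetry, vision, robot gives the robot as it stands. The module is installed in compiled form; this text tells all that it offers.
- The arm moves only by the tool carry_out, never from a script. Its argument "increments" is a list of rows, each a list of 5 numbers: the closure, from 0 (fully open) to 1 (shut), then the shift along the tool's x, y, z in units of 30 mm (1.0 is 30 mm), then the turn about the tool's z in degrees. In form: [[grip, tx, ty, tz, roll], ...]. A call has 1 to 5 rows; each row shifts and turns the commanded pose from where the row before left it, along the tool's axes as they then stand; what a row does not reach is not made up. A row lasts 1/8 s, in which the tool goes at most 62.5 mm and 10.7 degrees, less where a joint would pass 70% of its speed; a pose out of reach is approached as far as the arm can. A call is refused whole if a number of a shift passes 1 or a number of a turn 10.7, either way. A call with a gripper value outside its range is refused whole. The fingers move at their own pace and stop on an object; "newtons" is the grip in N (left out, the last holds). Time passes only in rows, so rows that do not move let the fingers close. It gives the time, the measured TCP pose, the force and the opening at its end, in the units of the state.
- telemetry.get_state(): the state, without advancing time (a new reading comes with each control period).
- vision.grab_frame(name): name is "scene" or "side" or "wrist"; returns a dict with "color" (400x640x3 uint8, red, green, blue), "vfov" (degrees; the focal length in pixels is half the picture's height over the tangent of half this angle, whatever the lens; pixels are square), "cx", "cy" (the principal point, pixels), "R" (3x3) and "t" (3): a world point X has camera coordinates R X + t; the wrist camera has in their place "mount" (4x4, takes a point from camera to tool coordinates, whose origin is the TCP and whose axes are the flange's). Camera axes: x right, y down, z forward; pixel columns grow to the right and rows downward; lengths in m; the calibration is good to about 2 mm. A picture is of the moment at which its call begins: read the wrist's pose just before it. There is no depth.
- robot.hand_in(): hands the job in, once; it reports no verdict.
The state is a dict: "t": time; "qpos": joint angles; "dq": joint speeds; "tau": joint torques, N m; "ee_pos": TCP position; "eef_rot": TCP orientation; "force": force on the tool from outside, world axes, zero at the start; "torque": the same for the moment, N m; "gripper_width": finger opening in m.
Only numpy, scipy, OpenCV 4.12 (cv2) and the standard library are available. Lean on these libraries where they do the work, as an engineer would, in place of code of your own. Each camera call takes 0.05 s, during which the arm holds its last target. There are 200 camera calls.

## Working session

There is one attempt and no reset: what is moved stays moved. The work goes in short steps, Python scripts to look and compute and a tool call to move; the robot and the scene stay as the last step left them, time stands still between calls to the robot, and variables do not carry over. Pictures are saved under pics/ and viewed, about 12 in all and at most 16, crops included, and the job is handed in when it is done.

Besides the shell and the picture viewer there is one more tool, called after "Call:" by a JSON object that holds its "name" and its "arguments". carry_out: Moves the arm, as the interface text tells. Its arguments: {"type":"object","properties":{"increments":{"type":"array"},"newtons":{"type":"number"}},"required":["increments"]}

```bash
mkdir -p pics; python3 - <<'E'
from station import telemetry, vision, robot
import cv2, numpy as np
s=telemetry.get_state(); print({k:np.round(v,3).tolist() for k,v in s.items()})
for n in ["scene","side"]:
    f=vision.grab_frame(n); cv2.imwrite(f"pics/{n}0.png",f["color"][...,::-1]); print(n,f["vfov"],f["cx"],f["cy"],np.round(f["R"],3).tolist(),np.round(f["t"],3).tolist(),[k for k in f])
f=vision.grab_frame("wrist");print(f["vfov"],np.round(f["mount"],4).tolist(), f.keys())
E
```

```text
{'t': 0.0, 'qpos': [-1.179, 0.468, -0.012, 1.604, 0.006, 1.071, -0.056], 'dq': [-0.001, -0.0, -0.001, 0.002, 0.0, -0.002, -0.0], 'tau': [0.001, -53.238, 0.022, -25.131, 0.011, 0.008, -0.0], 'ee_pos': [0.274, 0.589, 0.303], 'eef_rot': [-0.678, -3.067, 0.003], 'force': [0.018, 0.401, 0.071], 'torque': [-0.028, 0.006, 0.03], 'gripper_width': 0.085}
scene 47.740899982156094 324.57975364706795 195.32785048741408 [[0.875, -0.485, -0.005], [-0.361, -0.645, -0.673], [0.323, 0.591, -0.739]] [-0.42, 0.237, 1.215] ['color', 'vfov', 'cx', 'cy', 'R', 't']
side 53.22751622936033 322.6781796654676 197.7688999114612 [[0.898, -0.439, 0.006], [-0.298, -0.619, -0.726], [0.322, 0.651, -0.687]] [-0.431, 0.215, 0.792] ['color', 'vfov', 'cx', 'cy', 'R', 't']
67.43590818474942 [[0.0001, -0.9599, -0.2804, 0.0714], [1.0, -0.0001, 0.0009, -0.0004], [-0.0009, -0.2804, 0.9599, -0.0698], [0.0, 0.0, 0.0, 1.0]] dict_keys(['color', 'vfov', 'cx', 'cy', 'mount'])
```

View pics/scene0.png

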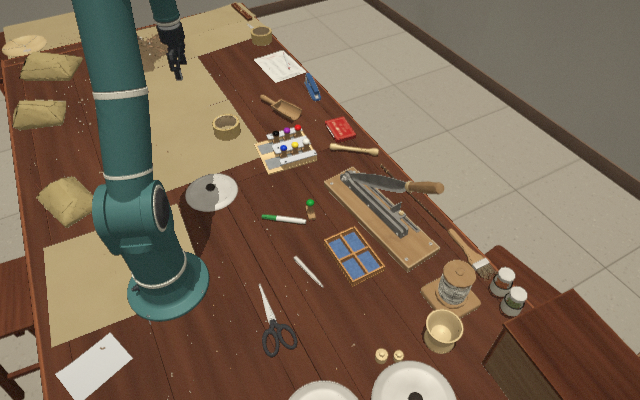

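View pics/side0.png

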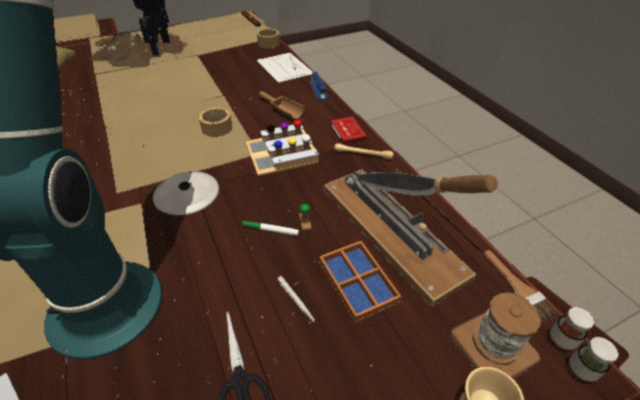

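The scene picture shows the rail near (285,148): left lane black, violet, red from the front; right lane blue, yellow, white. The green stamp is near (310,205) and the tray near (354,255).

```bash
cat > h.py <<'E'
import numpy as np, cv2
from scipy.spatial.transform import Rotation as Ro
from station import telemetry, vision, robot
def cam(n):
    s=telemetry.get_state(); f=vision.grab_frame(n); im=f["color"]
    F=im.shape[0]/2/np.tan(np.radians(f["vfov"]/2))
    if n=="wrist":
        T=np.eye(4);T[:3,:3]=Ro.from_rotvec(s["eef_rot"]).as_matrix();T[:3,3]=s["ee_pos"]
        M=T@np.array(f["mount"]); C=M[:3,3]; A=M[:3,:3]
    else:
        R=np.array(f["R"]);A=R.T;C=-R.T@np.array(f["t"])
    return dict(im=im,F=F,cx=f["cx"],cy=f["cy"],A=A,C=C)
def ray(c,uv):
    d=c["A"]@np.array([(uv[0]-c["cx"])/c["F"],(uv[1]-c["cy"])/c["F"],1]); return c["C"],d/np.linalg.norm(d)
def onz(c,uv,z):
    C,d=ray(c,uv); return C+d*(z-C[2])/d[2]
def proj(c,X):
    p=c["A"].T@(np.array(X)-c["C"]); return np.array([c["F"]*p[0]/p[2]+c["cx"],c["F"]*p[1]/p[2]+c["cy"]])
HUE=dict(red=((0,4),(174,180)),green=((50,80),),blue=((108,124),),violet=((127,160),),yellow=((23,34),))
def blobs(c,col,box=None,smin=120,vmin=60,amin=12):
    h=cv2.cvtColor(c["im"],cv2.COLOR_RGB2HSV); m=np.zeros(h.shape[:2],np.uint8)
    if col=="white": m=cv2.inRange(h,(0,0,200),(180,40,255))
    elif col=="black": m=cv2.inRange(h,(0,0,0),(180,255,45))
    else:
        for a,b in HUE[col]: m|=cv2.inRange(h,(a,smin,vmin),(b,255,255))
    if box: k=np.zeros_like(m);k[box[1]:box[3],box[0]:box[2]]=1;m*=k
    n,l,st,ce=cv2.connectedComponentsWithStats(m)
    return sorted([(int(st[i,4]),ce[i].round(1).tolist(),st[i,:4].tolist()) for i in range(1,n) if st[i,4]>=amin],reverse=True)
def tri(cs,uvs):
    P=[ray(c,u) for c,u in zip(cs,uvs)]
    M=sum(np.eye(3)-np.outer(d,d) for _,d in P);b=sum((np.eye(3)-np.outer(d,d))@C for C,d in P)
    return np.linalg.solve(M,b)
E
python3 - <<'E'
from h import *
for n,b in(("scene",(250,110,325,225)),("side",(240,110,325,235))):
    c=cam(n)
    for k in ["red","green","blue","violet","yellow","black","white"]:
        B=blobs(c,k,b,vmin=50)[:3]
        z=.051 if k=="green" else .059
        print(n,k,[(a,u,onz(c,u,z)[:2].round(3).tolist()) for a,u,_ in B])
    t=(320,220,390,290) if n=="scene" else (315,235,405,320)
    B=blobs(c,"blue",t,smin=60)[:5]; print("tray",[(a,u,onz(c,u,.005)[:2].round(3).tolist()) for a,u,_ in B])
    x=c["im"][120:180,245:325] if n=="scene" else c["im"][115:175,240:320]
    cv2.imwrite(f"pics/z_{n}.png",cv2.resize(x,None,fx=8,fy=8,interpolation=cv2.INTER_CUBIC)[...,::-1])
E
```

```text
scene red [(33, [297.2, 127.0], [0.568, 0.355])]
scene green [(56, [268.9, 216.8], [0.319, 0.04]), (44, [309.7, 202.2], [0.447, 0.033])]
scene blue [(29, [283.1, 147.5], [0.48, 0.283])]
scene violet [(30, [286.5, 129.7], [0.53, 0.36])]
scene yellow [(31, [294.5, 144.4], [0.52, 0.278])]
scene black [(25, [275.5, 133.0], [0.489, 0.362])]
scene white [(211, [290.0, 143.4], [0.509, 0.29]), (163, [297.4, 156.4], [0.502, 0.221]), (96, [290.0, 218.9], [0.366, -0.003])]
tray [(21, [356.6, 275.7], [0.453, -0.228]), (12, [354.2, 268.3], [0.459, -0.204])]
side red [(55, [297.2, 122.3], [0.572, 0.36])]
side green [(93, [251.1, 224.2], [0.321, 0.038]), (69, [304.5, 207.6], [0.449, 0.035])]
side blue [(36, [277.7, 143.6], [0.481, 0.286])]
side violet [(42, [283.7, 124.7], [0.531, 0.365])]
side yellow [(29, [291.8, 140.1], [0.523, 0.284])]
side black [(64, [283.2, 114.8], [0.55, 0.416]), (42, [270.0, 127.8], [0.49, 0.367]), (13, [247.8, 227.2], [0.31, 0.025])]
side white [(198, [294.7, 155.4], [0.503, 0.217]), (143, [278.5, 228.1], [0.369, -0.006]), (86, [301.3, 138.2], [0.55, 0.281])]
tray [(476, [356.9, 297.0], [0.457, -0.202]), (429, [377.8, 288.0], [0.507, -0.202]), (388, [339.3, 268.7], [0.458, -0.124]), (350, [359.2, 260.8], [0.507, -0.125])]
```

View pics/z_scene.png

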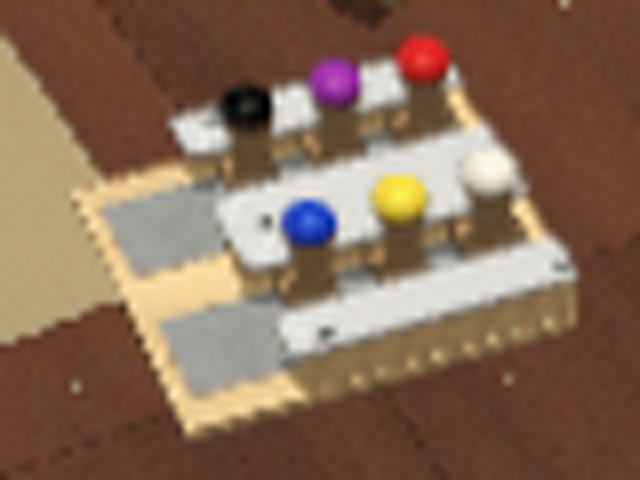

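The crop confirms it: left lane (+y), front to rear, is black (245,105), violet (335,82), red (423,58); right lane is blue, yellow, white. Next I move over the rail for a wrist view.

Call:
{"name": "carry_out", "arguments": {"increments": [[0,0,0,0,-10],[0,0,0,0,-10],[0,-0.77,-0.94,0,0],[0,-0.77,-0.94,0,0],[0,-0.77,-0.94,0,0]]}}

```text
t: 0.88
ee_pos: [0.3362, 0.4983, 0.3038]
eef_rot: [0.135, 3.139, -0.0]
force: [1.7, 0.7, -0.5]
gripper_width: 0.0853
```

Call:
{"name": "carry_out", "arguments": {"increments": [[0,-0.77,-0.94,0,0],[0,-0.77,-0.94,0,0],[0,-0.77,-0.94,0,0],[0,-0.77,-0.94,0,0],[0,-0.77,-0.94,0,0]]}}

```text
t: 1.5
ee_pos: [0.4392, 0.3478, 0.304]
eef_rot: [0.135, 3.139, 0.0]
force: [0.2, 0.0, -0.7]
gripper_width: 0.0855
```

Call:
{"name": "carry_out", "arguments": {"increments": [[0,-0.77,-0.94,0,0],[0,0,0,0,0],[0,0,0,0,0]]}}

```text
t: 1.88
ee_pos: [0.4588, 0.3193, 0.3039]
eef_rot: [-0.134, -3.138, -0.001]
force: [-1.1, 0.9, 0.2]
gripper_width: 0.0856
```

```bash
python3 - <<'E'
from h import *
s=telemetry.get_state(); print(s["t"],s["ee_pos"],s["eef_rot"]); print(Ro.from_rotvec(s["eef_rot"]).as_matrix().round(3))
c=cam("wrist"); cv2.imwrite("pics/w1.png",c["im"][...,::-1])
for k in ["red","green","blue","violet","yellow","black","white"]:
    B=blobs(c,k,None,vmin=50,amin=150)[:3]; z=.059
    print(k,[(a,u,onz(c,u,z)[:2].round(4).tolist()) for a,u,_ in B])
E
```

```text
1.875 [0.45882471 0.31933421 0.30389024] [-1.34116510e-01 -3.13839197e+00 -7.24817807e-04]
[[-0.996  0.085 -0.   ]
 [ 0.085  0.996  0.   ]
 [ 0.     0.    -1.   ]]
red [(697, [341.3, 325.7], [0.6514, 0.334]), (411, [335.4, 334.2], [0.6636, 0.3258]), (326, [354.4, 266.5], [0.5698, 0.3545])]
green [(540, [93.5, 75.3], [0.3386, 0.1106]), (415, [56.3, 187.2], [0.4458, 0.0374])]
blue []
violet []
yellow [(1908, [512.4, 63.2], [0.3624, 0.5183]), (312, [285.2, 233.6], [0.5212, 0.2783])]
black [(23989, [408.2, 363.8], [0.7185, 0.4176]), (7578, [71.8, 358.9], [0.6725, -0.0181])]
white [(3133, [319.0, 227.3], [0.5169, 0.3172]), (2440, [624.4, 318.9], [0.6719, 0.6861]), (2277, [267.2, 225.2], [0.5093, 0.2592])]
```

View pics/w1.png

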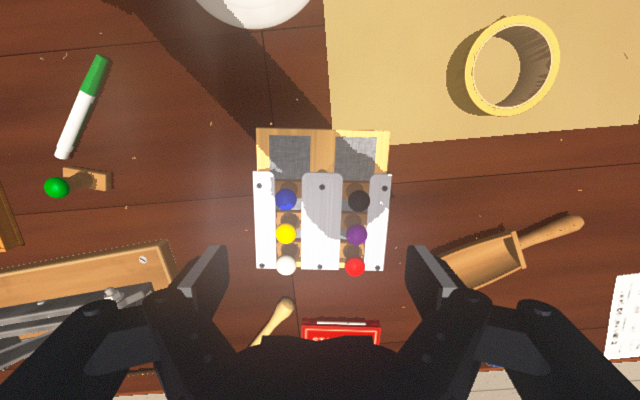

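The wrist view shows the rail at rows 130–270, cols 253–390 (image down is +x) with black (358,200), violet (357,234), red (354,266), and the green stamp at (56,187), its foot running to the right.

```bash
python3 - <<'E'
from h import *
c=cam("wrist"); np.set_printoptions(suppress=True)
P={}
for k,b,v in [("black",(345,188,372,213),0),("violet",(345,222,370,247),30),("red",(340,254,368,280),50),("blue",(273,187,298,212),30),("yellow",(273,222,298,246),50),("white",(273,254,298,278),0)]:
    B=blobs(c,k,b,vmin=v,smin=90,amin=30)[:2]
    if not B: print(k,"none");continue
    x,y,w,h=B[0][2]; P[k]=onz(c,B[0][1],.059)[:2]; print(k,B[0],P[k].round(4))
# rail edges: corners
g=cv2.cvtColor(c["im"],cv2.COLOR_RGB2HSV)
# metal plates mask
m=cv2.inRange(g,(0,0,130),(180,60,255)); k=np.zeros_like(m);k[165:280,245:400]=1;m*=k
n,l,st,ce=cv2.connectedComponentsWithStats(m)
for i in range(1,n):
    if st[i,4]>400:
        r=cv2.minAreaRect(np.argwhere(l==i)[:,::-1].astype(np.float32)); p=[onz(c,q,.032)[:2].round(4).tolist() for q in cv2.boxPoints(r)]; print("plate",st[i],np.round(r[2],1),p)
# green foot
m=cv2.inRange(g,(5,80,110),(28,255,255));k=np.zeros_like(m);k[155:200,40:125]=1;m*=k
n,l,st,ce=cv2.connectedComponentsWithStats(m);i=1+np.argmax(st[1:,4]);print(st[i]);r=cv2.minAreaRect(np.argwhere(l==i)[:,::-1].astype(np.float32));print("foot",r,[onz(c,q,.014)[:2].round(4).tolist() for q in cv2.boxPoints(r)])
E
```

```text
black none
violet (283, [356.2, 235.5], [347, 226, 19, 20]) [0.5302 0.3591]
red (329, [353.8, 266.8], [344, 257, 20, 20]) [0.5698 0.3544]
blue (334, [284.5, 199.8], [275, 190, 20, 21]) [0.481  0.2826]
yellow (309, [284.5, 234.0], [275, 225, 20, 19]) [0.5214 0.278 ]
white (332, [283.4, 265.0], [273, 254, 22, 21]) [0.5604 0.2722]
plate [ 252  165   44  111 2574] 87.0 [[0.4451, 0.2437], [0.4465, 0.2898], [0.5901, 0.2814], [0.5888, 0.2299]]
plate [ 363  165   29  107 2045] 4.6 [[0.5909, 0.366], [0.4553, 0.3817], [0.4595, 0.4071], [0.596, 0.3943]]
plate [ 290  168   59  103 4115] 3.8 [[0.5801, 0.2706], [0.4504, 0.2931], [0.4606, 0.3593], [0.5919, 0.3437]]
[  58  155   67   45 1643]
foot ((91.0, 177.0), (44.0, 66.0), 90.0) [[0.4154, 0.0118], [0.4221, 0.0908], [0.4763, 0.0762], [0.4693, -0.0061]]
```

Call:
{"name": "carry_out", "arguments": {"increments": [[0.4,0,0,0,2],[0.4,-0.44,0.78,1,0],[0.4,-0.44,0.78,1,0],[0.4,0,0,1,0],[0.4,0,0,0,0]], "newtons": 90}}

```text
t: 2.6
ee_pos: [0.4895, 0.3618, 0.2113]
eef_rot: [-0.189, -3.132, 0.006]
force: [0.3, 0.1, 0.1]
gripper_width: 0.0514
```

```bash
cat >> h.py <<'E'
def go(x,y,z,yaw=None):
    "tool-axis shift (units of 30 mm) and roll to bring TCP to x,y,z, tool x opposite to heading yaw"
    s=telemetry.get_state();R=Ro.from_rotvec(s["eef_rot"]).as_matrix()
    cur=np.arctan2(-R[1,0],-R[0,0]); roll=0 if yaw is None else -np.degrees(yaw-cur)
    print("t",s["t"],"pos",s["ee_pos"].round(4),"yaw",cur.round(4),"w",round(float(s["gripper_width"]),4),"F",s["force"].round(1),"-> shift",(R.T@(np.array([x,y,z])-s["ee_pos"])/.03).round(3),"roll",round(roll,2))
RC=np.array([.5006,.321]);YAW=-.12
E_=np.array([np.cos(YAW),np.sin(YAW)]);N_=np.array([-E_[1],E_[0]])
def rail(a,b): return RC+a*E_+b*N_
def loc(p): d=np.array(p)[:2]-RC; return np.array([d@E_,d@N_])
E
python3 - <<'E'
from h import *
go(*rail(-.015,.04),.112,YAW)
c=cam("wrist"); cv2.imwrite("pics/w2.png",c["im"][...,::-1])
for k,q in [("black",(-.015,.04)),("violet",(.025,.04)),("red",(.065,.04))]: print(k,proj(c,[*rail(*q),.059]))
for k in ["red","violet","white","yellow","blue"]:
    for B in blobs(c,k,None,vmin=40,smin=90,amin=300)[:3]: print(k,B,loc(onz(c,B[1],.059)).round(4))
E
```

```text
t 2.6 pos [0.4895 0.3618 0.2113] yaw -0.1204 w 0.0514 F [0.3 0.1 0.1] -> shift [-0.044  0.04   3.31 ] roll -0.02
black [318.60812084 205.33908748]
violet [318.53081043 251.95540836]
red [318.46019513 294.53474278]
red (638, [319.6, 295.2], [305, 281, 30, 29]) [0.0657 0.041 ]
violet (588, [319.7, 252.3], [306, 239, 28, 27]) [0.0253 0.041 ]
white (6891, [268.9, 218.4], [202, 133, 102, 165]) [-0.0041  0.0007]
white (2862, [195.6, 224.1], [176, 168, 42, 122]) [ 0.0007 -0.0578]
white (2564, [349.5, 228.9], [336, 167, 31, 130]) [0.0047 0.0647]
yellow (2146, [526.5, 43.4], [464, 0, 139, 75]) [-0.1295  0.1796]
yellow (884, [340.7, 80.4], [318, 57, 56, 49]) [-0.1063  0.0552]
yellow (543, [218.4, 252.9], [206, 240, 27, 28]) [ 0.026  -0.0419]
```

View pics/w2.png

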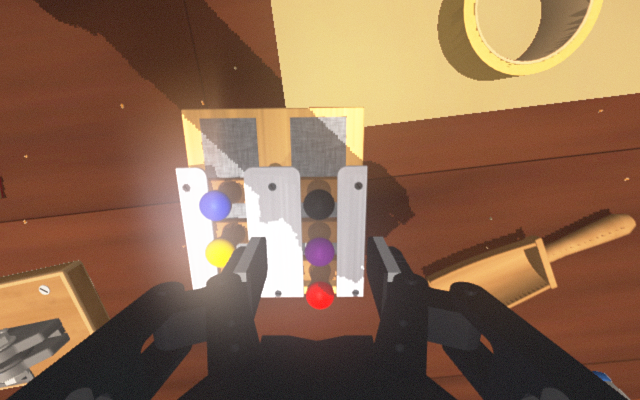

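Black is at (319,205), as predicted, and the lane is aligned with the tool. I descend and grasp.

Call:
{"name": "carry_out", "arguments": {"increments": [[0.4,-0.04,0.06,0.85,0],[0.4,0,0,0.85,0],[0.4,0,0,0.85,0],[0.4,0,0,0.76,0],[0.4,0,0,0,0]]}}

```text
t: 3.28
ee_pos: [0.4923, 0.3637, 0.1148]
eef_rot: [-0.19, -3.135, 0.001]
force: [-0.1, 0.3, 0.2]
gripper_width: 0.0508
```

Call:
{"name": "carry_out", "arguments": {"increments": [[1,0,0,0,0],[1,0,0,0,0],[1,0,0,0,0],[1,0,0,0,0]], "newtons": 90}}

```text
t: 3.78
ee_pos: [0.4934, 0.364, 0.1164]
eef_rot: [0.19, 3.134, 0.002]
force: [-0.1, -1.6, 6.9]
gripper_width: 0.0174
```

```bash
python3 - <<'E'
from h import *
go(*rail(-.062,.04),.114,YAW)
c=cam("wrist"); cv2.imwrite("pics/w3.png",c["im"][...,::-1])
E
```

```text
t 3.775 pos [0.4934 0.364  0.1164] yaw -0.1212 w 0.0174 F [-0.1 -1.6  6.9] -> shift [ 1.657 -0.064  0.077] roll -0.07
```

View pics/w3.png

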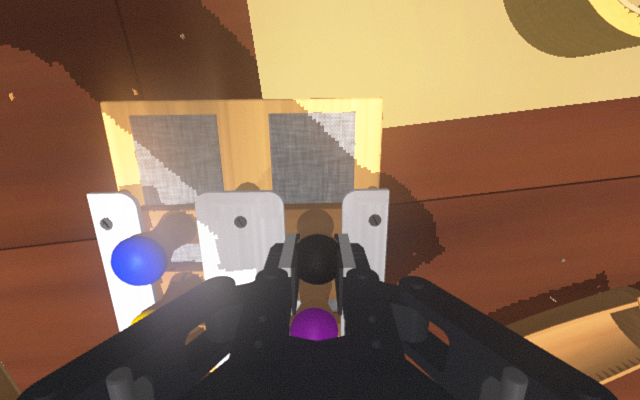

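The black knob (318,258) is between the pads, but the width of 17.4 mm shows they hold it too high. I open and regrasp lower.

Call:
{"name": "carry_out", "arguments": {"increments": [[0.4,0,0,0,0],[0.4,0.06,0,0.1,0],[0.4,0,0,0,0]]}}

```text
t: 4.2
ee_pos: [0.4902, 0.3639, 0.1111]
eef_rot: [-0.189, -3.135, 0.001]
force: [-0.3, 0.1, -0.4]
gripper_width: 0.0514
```

```bash
python3 - <<'E'
from h import *
go(*rail(-.015,.04),.110,YAW)
E
```

```text
t 4.2 pos [0.4902 0.3639 0.1111] yaw -0.1204 w 0.0514 F [-0.3  0.1 -0.4] -> shift [-0.017 -0.046  0.038] roll -0.02
```

Call:
{"name": "carry_out", "arguments": {"increments": [[0.4,0,-0.04,0.04,0],[1,0,0,0,0],[1,0,0,0,0],[1,0,0,0,0],[1,0,0,0,0]]}}

```text
t: 4.82
ee_pos: [0.4907, 0.3627, 0.1107]
eef_rot: [0.19, 3.136, -0.0]
force: [-1.0, -1.8, 3.5]
gripper_width: 0.0178
```

```bash
python3 - <<'E'
from h import *
go(*rail(-.062,.04),.112,YAW)
E
```

```text
t 4.825 pos [0.4907 0.3627 0.1107] yaw -0.1209 w 0.0178 F [-1.  -1.8  3.5] -> shift [ 1.572 -0.007 -0.045] roll -0.05
```

Call:
{"name": "carry_out", "arguments": {"increments": [[1,0,0,-0.06,0],[1,0.39,0,0,0],[1,0.39,0,0,0],[1,0.4,0,0,0],[1,0.4,0,0,0]]}}

```text
t: 5.45
ee_pos: [0.4423, 0.3688, 0.1122]
eef_rot: [-0.188, -3.136, -0.0]
force: [0.7, -0.9, -1.0]
gripper_width: 0.018
```

```bash
python3 - <<'E'
from h import *
go(*rail(-.062,.04),.112,YAW); print(loc(telemetry.get_state()["ee_pos"]))
c=cam("wrist"); cv2.imwrite("pics/w4.png",c["im"][...,::-1])
E
```

```text
t 5.45 pos [0.4423 0.3688 0.1122] yaw -0.1201 w 0.018 F [ 0.7 -0.9 -1. ] -> shift [-0.054 -0.014  0.006] roll -0.0
[-0.06360931  0.04042963]
```

View pics/w4.png

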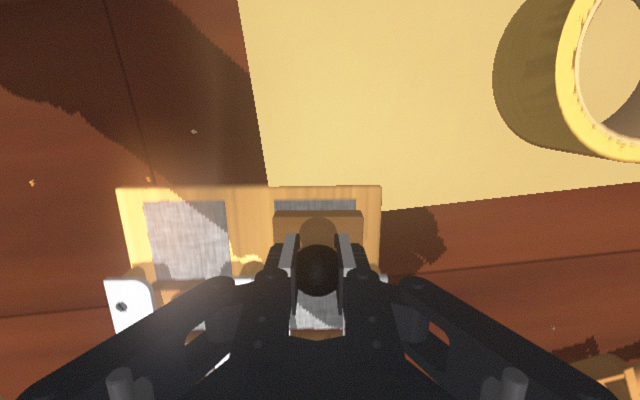

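Black now stands on the open floor, its foot square at (318,222). I lift it off to a parking spot on the bench at rail-local (20,-165) mm.

Call:
{"name": "carry_out", "arguments": {"increments": [[1,0,0,-0.6,0],[1,0,0,-1,0],[1,0,0,-1,0],[1,0,0,-0.4,0],[1,-0.4,-0.5,0,0]]}}

```text
t: 6.12
ee_pos: [0.4536, 0.3531, 0.2033]
eef_rot: [0.185, 3.135, 0.004]
force: [-0.5, -0.6, -0.4]
gripper_width: 0.0176
```

Call:
{"name": "carry_out", "arguments": {"increments": [[1,-0.4,-0.98,0,0],[1,-0.4,-0.98,0,0],[1,-0.4,-0.98,0,0],[1,-0.4,-0.98,0,0],[1,-0.4,-0.98,0,0]]}}

```text
t: 6.75
ee_pos: [0.4955, 0.196, 0.2009]
eef_rot: [-0.192, -3.134, 0.003]
force: [-0.1, 0.3, -0.4]
gripper_width: 0.018
```

Call:
{"name": "carry_out", "arguments": {"increments": [[1,-0.4,-0.98,0,0],[1,0,-0.47,0.4,0],[1,0,0,1,0],[1,0,0,0.8,0],[1,0,0,0,0]]}}

```text
t: 7.38
ee_pos: [0.5, 0.1537, 0.1335]
eef_rot: [-0.189, -3.13, 0.004]
force: [-0.4, 0.4, -1.3]
gripper_width: 0.0179
```

```bash
python3 - <<'E'
from h import *
go(*rail(.02,-.165),.1035,YAW); print(loc(telemetry.get_state()["ee_pos"]))
E
```

```text
t 7.375 pos [0.5    0.1537 0.1335] yaw -0.1204 w 0.0179 F [-0.4  0.4 -1.3] -> shift [-0.025  0.041  0.998] roll -0.02
[ 0.01941948 -0.16615588]
```

Call:
{"name": "carry_out", "arguments": {"increments": [[1,0,0,0.5,0],[1,0,0,0.3,0],[1,0,0,0.15,0],[1,0,0,0,0],[1,0,0,0,0]]}}

```text
t: 8.0
ee_pos: [0.5024, 0.1545, 0.108]
eef_rot: [0.189, 3.135, 0.0]
force: [-0.9, -0.2, -0.5]
gripper_width: 0.0181
```

```bash
python3 - <<'E'
from h import *
go(*rail(.02,-.165),.1035,YAW)
E
```

```text
t 8.0 pos [0.5024 0.1545 0.108 ] yaw -0.1207 w 0.0181 F [-0.9 -0.2 -0.5] -> shift [0.057 0.004 0.151] roll -0.04
```

Call:
{"name": "carry_out", "arguments": {"increments": [[1,0,0,0.12,0],[1,0,0,0.04,0],[1,0,0,0,0]]}}

```text
t: 8.38
ee_pos: [0.5022, 0.1544, 0.1029]
eef_rot: [0.189, 3.136, 0.0]
force: [-0.2, 0.3, -0.3]
gripper_width: 0.0178
```

Call:
{"name": "carry_out", "arguments": {"increments": [[0.4,0,0,0,0],[0.4,0,0,0,0],[0.4,0,0,-0.6,0],[0.4,0,0,-1,0],[0.4,0,0,-1,0]]}}

```text
t: 9.0
ee_pos: [0.5023, 0.1544, 0.1828]
eef_rot: [0.19, 3.135, 0.001]
force: [0.6, 0.1, 0.0]
gripper_width: 0.0514
```

```bash
python3 - <<'E'
from h import *
go(*rail(.025,.04),.111,YAW)
c=cam("wrist");print(proj(c,[*rail(.02,-.165),.051])); cv2.imwrite("pics/w5.png",c["im"][...,::-1])
B=blobs(c,"black",(250,130,400,300)); print(B[:3])
for B in blobs(c,"green",None,vmin=50,amin=200): print(B, onz(c,B[1],.051),loc(onz(c,B[1],.051)))
E
```

```text
t 9.0 pos [0.5023 0.1544 0.1828] yaw -0.1208 w 0.0514 F [0.6 0.1 0. ] -> shift [-0.106  6.841  2.398] roll -0.05
[317.10498219 210.01830279]
[(1097, [379.7, 274.7], [367, 237, 33, 63]), (910, [317.1, 211.9], [300, 195, 35, 34]), (698, [258.3, 269.3], [250, 237, 17, 63])]
(929, [120.2, 157.5], [103, 140, 36, 35]) [0.44740687 0.02731672 0.051     ] [-0.01765312 -0.29793917]
```

View pics/w5.png

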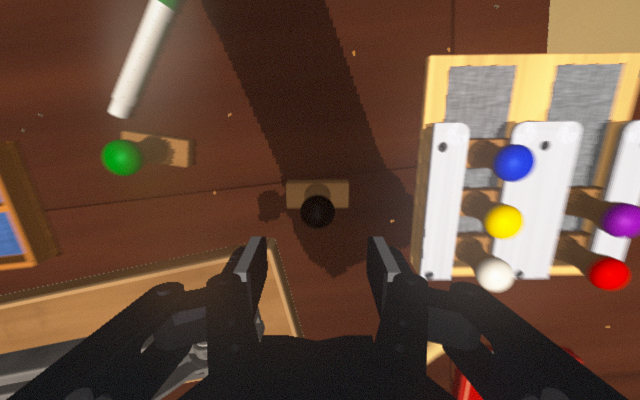

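Black stands upright at (317,212), parked. Next is violet.

Call:
{"name": "carry_out", "arguments": {"increments": [[0.4,-0.1,0.98,0,0],[0.4,0,0.98,0,0],[0.4,0,0.98,0,0],[0.4,0,0.98,0,0],[0.4,0,0.98,0,0]]}}

```text
t: 9.68
ee_pos: [0.5231, 0.3009, 0.1822]
eef_rot: [0.19, 3.135, 0.001]
force: [-0.6, 0.1, -0.2]
gripper_width: 0.0511
```

Call:
{"name": "carry_out", "arguments": {"increments": [[0.4,0,0.98,0,0],[0.4,0,0.96,0,0],[0.4,0,0,0.6,0],[0.4,0,0,0.7,0],[0.4,0,0,0,0]]}}

```text
t: 10.3
ee_pos: [0.5288, 0.3553, 0.1393]
eef_rot: [-0.192, -3.132, 0.007]
force: [1.1, 0.6, 0.5]
gripper_width: 0.0513
```

```bash
python3 - <<'E'
from h import *
go(*rail(.025,.04),.111,YAW)
E
```

```text
t 10.3 pos [0.5288 0.3553 0.1393] yaw -0.1223 w 0.0513 F [1.1 0.6 0.5] -> shift [-0.042  0.091  0.941] roll -0.13
```

Call:
{"name": "carry_out", "arguments": {"increments": [[0.4,0,0.05,0.5,0],[0.4,0,0,0.35,0],[0.4,0,0,0,0],[0.4,0,0,0,0]]}}

```text
t: 10.8
ee_pos: [0.5302, 0.3593, 0.1166]
eef_rot: [0.19, 3.136, 0.0]
force: [0.4, 0.0, 0.4]
gripper_width: 0.0515
```

```bash
python3 - <<'E'
from h import *
go(*rail(.025,.04),.1105,YAW)
E
```

```text
t 10.8 pos [0.5302 0.3593 0.1166] yaw -0.1208 w 0.0515 F [0.4 0.  0.4] -> shift [-0.007 -0.051  0.202] roll -0.04
```

Call:
{"name": "carry_out", "arguments": {"increments": [[0.4,0,-0.02,0.2,0],[1,0,0,0,0],[1,0,0,0,0],[1,0,0,0,0],[1,0,0,0,0]]}}

```text
t: 11.42
ee_pos: [0.53, 0.3586, 0.1105]
eef_rot: [0.19, 3.136, 0.0]
force: [-0.5, 0.2, 0.4]
gripper_width: 0.0177
```

```bash
python3 - <<'E'
from h import *
go(*rail(-.062,.04),.1125,YAW)
E
```

```text
t 11.425 pos [0.53   0.3586 0.1105] yaw -0.1207 w 0.0177 F [-0.5  0.2  0.4] -> shift [ 2.888 -0.032 -0.067] roll -0.04
```

Call:
{"name": "carry_out", "arguments": {"increments": [[1,0,0,-0.06,0],[1,0.35,0,0,0],[1,0.45,0,0,0],[1,0.45,0,0,0],[1,0.45,0,0,0]]}}

```text
t: 12.05
ee_pos: [0.4779, 0.365, 0.1122]
eef_rot: [-0.188, -3.136, 0.0]
force: [-0.2, -0.5, -1.0]
gripper_width: 0.0177
```

Call:
{"name": "carry_out", "arguments": {"increments": [[1,0.45,0,0,0],[1,0.45,0,0,0],[1,0.25,0,0,0],[1,0,0,0,0]]}}

```text
t: 12.55
ee_pos: [0.4445, 0.3692, 0.1123]
eef_rot: [-0.188, -3.136, -0.0]
force: [-0.1, -0.8, -0.6]
gripper_width: 0.0176
```

```bash
python3 - <<'E'
from h import *
go(*rail(-.062,.04),.1125,YAW)
E
```

```text
t 12.55 pos [0.4445 0.3692 0.1123] yaw -0.1199 w 0.0176 F [-0.1 -0.8 -0.6] -> shift [ 0.019 -0.037 -0.008] roll 0.01
```

Call:
{"name": "carry_out", "arguments": {"increments": [[1,0,0,-0.6,0],[1,0,0,-1,0],[1,0,0,-1,0],[1,0,-0.3,-0.4,0],[1,0,-0.98,0,0]]}}

```text
t: 13.18
ee_pos: [0.4409, 0.3313, 0.2037]
eef_rot: [0.187, 3.134, 0.004]
force: [-1.2, -0.7, -0.1]
gripper_width: 0.0181
```

Call:
{"name": "carry_out", "arguments": {"increments": [[1,0,-0.98,0,0],[1,0,-0.98,0,0],[1,0,-0.98,0,0],[1,0,-0.98,0,0],[1,0,-0.98,0,0]]}}

```text
t: 13.8
ee_pos: [0.4224, 0.183, 0.2022]
eef_rot: [-0.191, -3.136, 0.001]
force: [0.6, 0.5, -0.4]
gripper_width: 0.0175
```

Call:
{"name": "carry_out", "arguments": {"increments": [[1,0,-0.67,0,0],[1,0,0,0.8,0],[1,0,0,1,0],[1,0,0,1,0],[1,0,0,0,0]]}}

```text
t: 14.42
ee_pos: [0.4189, 0.1636, 0.1167]
eef_rot: [-0.191, -3.132, 0.004]
force: [-0.5, -0.8, 0.9]
gripper_width: 0.018
```

```bash
python3 - <<'E'
from h import *
go(*rail(-.06,-.165),.1035,YAW)
E
```

```text
t 14.425 pos [0.4189 0.1636 0.1167] yaw -0.1217 w 0.018 F [-0.5 -0.8  0.9] -> shift [-0.076  0.038  0.441] roll -0.1
```

Call:
{"name": "carry_out", "arguments": {"increments": [[1,0,0,0.15,0],[1,0,0,0.1,0],[1,0,0,0,0],[1,0,0,0,0]]}}

```text
t: 14.92
ee_pos: [0.4206, 0.165, 0.1111]
eef_rot: [0.189, 3.135, 0.001]
force: [0.1, -0.2, -1.0]
gripper_width: 0.0178
```

```bash
python3 - <<'E'
from h import *
go(*rail(-.06,-.165),.1035,YAW)
E
```

```text
t 14.925 pos [0.4206 0.165  0.1111] yaw -0.1207 w 0.0178 F [ 0.1 -0.2 -1. ] -> shift [-0.026 -0.018  0.254] roll -0.04
```

Call:
{"name": "carry_out", "arguments": {"increments": [[1,0,0,0.15,0],[1,0,0,0.1,0],[1,0,0,0,0],[0.4,0,0,0,0],[0.4,0,0,0,0]]}}

```text
t: 15.55
ee_pos: [0.4204, 0.1649, 0.1033]
eef_rot: [0.19, 3.136, 0.0]
force: [0.0, 0.2, -0.4]
gripper_width: 0.0506
```

Call:
{"name": "carry_out", "arguments": {"increments": [[0.4,0,0,-0.6,0],[0.4,0,0,-1,0],[0.4,0,0,-1,0],[0.4,-0.6,0.98,0,0],[0.4,-0.6,0.98,0,0]]}}

```text
t: 16.18
ee_pos: [0.4639, 0.2196, 0.1822]
eef_rot: [0.19, 3.134, 0.002]
force: [0.4, 0.8, -0.4]
gripper_width: 0.0511
```

Call:
{"name": "carry_out", "arguments": {"increments": [[0.4,-0.6,0.98,0,0],[0.4,-0.6,0.98,0,0],[0.4,-0.6,0.98,0,0],[0.4,-0.6,0.98,0,0],[0.4,-0.6,0.95,0,0]]}}

```text
t: 16.8
ee_pos: [0.5706, 0.354, 0.1811]
eef_rot: [-0.189, -3.136, 0.0]
force: [-0.1, -0.5, -0.9]
gripper_width: 0.0508
```

Call:
{"name": "carry_out", "arguments": {"increments": [[0.4,0,0,0.6,0],[0.4,0,0,0.8,0],[0.4,0,0,0.4,0],[0.4,0,0,0,0],[0.4,0,0,0,0]]}}

```text
t: 17.42
ee_pos: [0.5704, 0.3531, 0.128]
eef_rot: [0.19, 3.135, 0.001]
force: [-0.2, 0.5, 0.2]
gripper_width: 0.0512
```

```bash
python3 - <<'E'
from h import *
go(*rail(.065,.04),.1105,YAW)
c=cam("scene"); x=c["im"][100:260,240:400]; cv2.imwrite("pics/s6.png",cv2.resize(x,None,fx=4,fy=4,interpolation=cv2.INTER_CUBIC)[...,::-1])
E
```

```text
t 17.425 pos [0.5704 0.3531 0.128 ] yaw -0.1209 w 0.0512 F [-0.2  0.5  0.2] -> shift [ 0.016 -0.009  0.582] roll -0.05
```

View pics/s6.png

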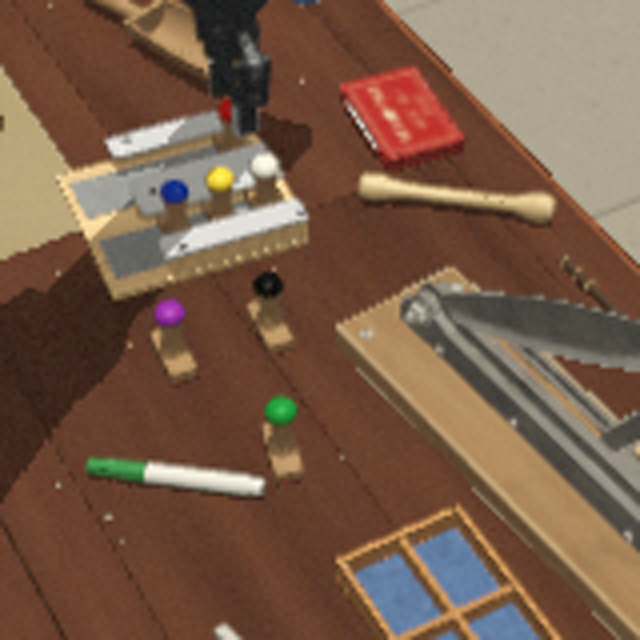

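Violet (170,312), black (268,285) and green (281,410) all stand upright on the bench, and the gripper is over red. I grasp it.

Call:
{"name": "carry_out", "arguments": {"increments": [[0.4,0,0,0.3,0],[0.4,0,0,0.28,0],[0.4,0,0,0,0],[1,0,0,0,0],[1,0,0,0,0]]}}

```text
t: 18.1
ee_pos: [0.5703, 0.3533, 0.1103]
eef_rot: [0.189, 3.135, 0.001]
force: [-0.5, -2.0, 2.5]
gripper_width: 0.0178
```

Call:
{"name": "carry_out", "arguments": {"increments": [[1,0,0,0,0],[1,0,0,0,0]]}}

```text
t: 18.35
ee_pos: [0.5703, 0.3532, 0.1103]
eef_rot: [0.19, 3.135, 0.001]
force: [-0.7, -1.1, 4.0]
gripper_width: 0.018
```

```bash
python3 - <<'E'
from h import *
go(*rail(-.062,.04),.112,YAW)
E
```

```text
t 18.35 pos [0.5703 0.3532 0.1103] yaw -0.1208 w 0.018 F [-0.7 -1.1  4. ] -> shift [ 4.246 -0.013 -0.059] roll -0.05
```

Call:
{"name": "carry_out", "arguments": {"increments": [[1,0,0,-0.06,0],[1,0.35,0,0,0],[1,0.45,0,0,0],[1,0.45,0,0,0],[1,0.45,0,0,0]]}}

```text
t: 18.98
ee_pos: [0.518, 0.3596, 0.1116]
eef_rot: [-0.188, -3.136, 0.0]
force: [0.2, 0.2, -0.2]
gripper_width: 0.0178
```

Call:
{"name": "carry_out", "arguments": {"increments": [[1,0.45,0,0,0],[1,0.45,0,0,0],[1,0.45,0,0,0],[1,0.45,0,0,0],[1,0.45,0,0,0]]}}

```text
t: 19.6
ee_pos: [0.4516, 0.3675, 0.1116]
eef_rot: [0.19, 3.136, 0.0]
force: [-0.6, 0.0, -0.2]
gripper_width: 0.0179
```

Call:
{"name": "carry_out", "arguments": {"increments": [[1,0.27,0,0,0],[1,0,0,0,0]]}}

```text
t: 19.85
ee_pos: [0.4438, 0.3687, 0.1116]
eef_rot: [-0.188, -3.136, -0.0]
force: [-0.3, -0.1, -1.2]
gripper_width: 0.0178
```

```bash
python3 - <<'E'
from h import *
go(*rail(-.062,.04),.112,YAW)
E
```

```text
t 19.85 pos [0.4438 0.3687 0.1116] yaw -0.1198 w 0.0178 F [-0.3 -0.1 -1.2] -> shift [-0.004 -0.017 -0.012] roll 0.01
```

Call:
{"name": "carry_out", "arguments": {"increments": [[1,0,0,-0.6,0],[1,0,0,-1,0],[1,0,0,-1,-3.4],[1,0,0,-0.4,-3.4],[1,0,-0.98,0,0]]}}

```text
t: 20.48
ee_pos: [0.4453, 0.3411, 0.2045]
eef_rot: [-0.001, 3.138, 0.007]
force: [-0.3, 0.3, -0.9]
gripper_width: 0.0175
```

Call:
{"name": "carry_out", "arguments": {"increments": [[1,0,-0.98,0,0],[1,0,-0.98,0,0],[1,0,-0.98,0,0],[1,0,-0.98,0,0],[1,0,-0.98,0,0]]}}

```text
t: 21.1
ee_pos: [0.4449, 0.1908, 0.203]
eef_rot: [0.005, 3.139, 0.001]
force: [-0.2, 0.4, -0.9]
gripper_width: 0.0178
```

Call:
{"name": "carry_out", "arguments": {"increments": [[1,0,-0.98,0,0],[1,0,-0.98,0,0],[1,0,-0.98,0,0],[1,0,-0.98,0,0],[1,0,-0.98,0,0]]}}

```text
t: 21.72
ee_pos: [0.4445, 0.0436, 0.2029]
eef_rot: [0.005, 3.139, 0.001]
force: [0.1, -0.4, -0.5]
gripper_width: 0.0178
```

Call:
{"name": "carry_out", "arguments": {"increments": [[1,-0.2,-0.98,0,0],[1,-0.2,-0.98,0,0],[1,0,-0.98,0,0],[1,0,0,0,0]]}}

```text
t: 22.22
ee_pos: [0.4561, -0.046, 0.2028]
eef_rot: [0.012, 3.139, -0.001]
force: [0.1, 1.2, -0.6]
gripper_width: 0.0178
```

```bash
python3 - <<'E'
from h import *
go(.458,-.125,.12,0)
c=cam("wrist"); cv2.imwrite("pics/w7.png",c["im"][...,::-1])
B=blobs(c,"blue",None,smin=60,amin=800); print([(a,u,r,onz(c,u,.005)[:2].round(4).tolist()) for a,u,r in B])
E
```

```text
t 22.225 pos [ 0.4561 -0.046   0.2028] yaw -0.0074 w 0.0178 F [ 0.1  1.2 -0.6] -> shift [-0.077 -2.632  2.762] roll -0.42
[(2478, [143.0, 187.9], [103, 168, 74, 42], [0.4549, -0.2065]), (2185, [219.5, 188.4], [188, 167, 77, 42], [0.4559, -0.1359]), (1961, [148.9, 238.0], [114, 221, 70, 35], [0.5052, -0.2093]), (1860, [227.3, 238.2], [196, 221, 71, 35], [0.506, -0.1333])]
```

View pics/w7.png

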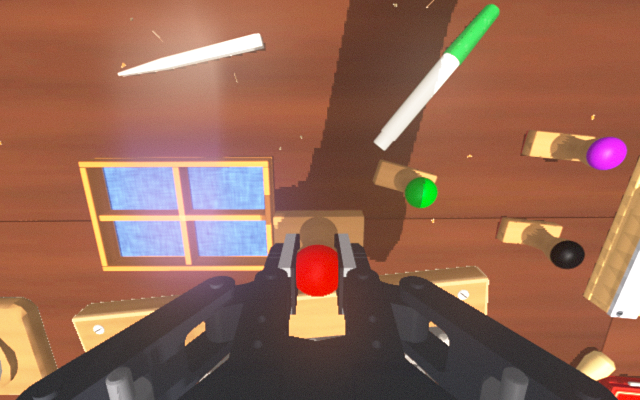

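Tray outer top corners are at about (79,163) and (272,158) in front and (103,270) and (272,268) behind. Green is at (421,192) with its foot turned.

```bash
python3 - <<'E'
from h import *
c=cam("wrist")
for p in [(80,163),(272,158),(182,217),(272,217),(92,217)]: print(p,onz(c,p,.025)[:2].round(4))
B=blobs(c,"green",(400,170,440,215),vmin=50);g=onz(c,B[0][1],.051);print("green",B[0],g.round(4))
# foot top face of green: wood colour mask
h=cv2.cvtColor(c["im"],cv2.COLOR_RGB2HSV);print(h[178,388],h[150,360],h[172,400])
m=cv2.inRange(h,(8,60,150),(28,255,255));k=np.zeros_like(m);k[150:205,365:445]=1;m*=k
n,l,st,ce=cv2.connectedComponentsWithStats(m);i=1+np.argmax(st[1:,4]);print(st[i])
r=cv2.minAreaRect(np.argwhere(l==i)[:,::-1].astype(np.float32));print(r,[onz(c,q,.014)[:2].round(4).tolist() for q in cv2.boxPoints(r)])
E
```

```text
(80, 163) [ 0.4281 -0.2414]
(272, 158) [ 0.4247 -0.0813]
(182, 217) [ 0.4764 -0.1628]
(272, 217) [ 0.4768 -0.0838]
(92, 217) [ 0.476  -0.2418]
green (757, [418.4, 192.7], [403, 178, 32, 30]) [0.4478 0.0337 0.051 ]
[ 15 138 200] [  9 138 100] [ 14 136 139]
[ 408  150   37   55 1239]
((426.0, 177.0), (54.0, 36.0), 90.0) [[0.4202, 0.0343], [0.4204, 0.0653], [0.4692, 0.0709], [0.4691, 0.0383]]
```

Call:
{"name": "carry_out", "arguments": {"increments": [[1,0.03,-0.88,0,0],[1,0,-0.88,0,0],[1,0,-0.86,0,0],[1,0,0,0,0],[1,0,0,0.6,0]]}}

```text
t: 22.95
ee_pos: [0.4557, -0.1206, 0.1846]
eef_rot: [0.001, 3.138, 0.001]
force: [-0.1, 0.7, -0.7]
gripper_width: 0.0178
```

Call:
{"name": "carry_out", "arguments": {"increments": [[1,0,0,0.8,0],[1,0,0,0.6,0],[1,0,0,0.5,0],[1,0,0,0.2,0],[1,0,0,0,0]]}}

```text
t: 23.58
ee_pos: [0.4546, -0.1215, 0.1205]
eef_rot: [-0.003, -3.141, -0.0]
force: [-1.0, -1.0, -1.5]
gripper_width: 0.0182
```

```bash
python3 - <<'E'
from h import *
go(.4545,-.1245,.1075,0)
E
```

```text
t 23.575 pos [ 0.4546 -0.1215  0.1205] yaw -0.0016 w 0.0182 F [-1.  -1.  -1.5] -> shift [ 0.002 -0.1    0.433] roll -0.09
```

Call:
{"name": "carry_out", "arguments": {"increments": [[1,0,-0.1,0.2,0],[1,0,0,0.15,0],[1,0,0,0.08,0],[1,0,0,0,0],[1,0,0,0,0]]}}

```text
t: 24.2
ee_pos: [0.4545, -0.1249, 0.1077]
eef_rot: [0.003, 3.141, -0.0]
force: [-0.2, 0.1, -0.8]
gripper_width: 0.0179
```

Call:
{"name": "carry_out", "arguments": {"increments": [[0.4,0,0,0,0],[0.4,0,0,0,0],[0.4,0,0,-0.6,0],[0.4,0,0,-1,0],[0.4,0,0,-1,0]]}}

```text
t: 24.82
ee_pos: [0.4543, -0.1248, 0.1865]
eef_rot: [-0.003, -3.141, -0.0]
force: [0.2, 0.4, -0.2]
gripper_width: 0.0511
```

Call:
{"name": "carry_out", "arguments": {"increments": [[0.4,0.2,0.95,0,0],[0.4,0,0.95,0,0],[0.4,0,0.95,0,0],[0.4,0,0.9,0,0],[0.4,0,0,0,0]]}}

```text
t: 25.45
ee_pos: [0.4487, -0.0105, 0.1858]
eef_rot: [-0.003, 3.141, 0.001]
force: [0.1, -0.9, -0.2]
gripper_width: 0.0512
```

```bash
python3 - <<'E'
from h import *
go(.4478,.034,.103,0)
c=cam("wrist"); cv2.imwrite("pics/w8.png",c["im"][...,::-1])
for B in blobs(c,"green",None,vmin=50,amin=200)[:2]: print(B,onz(c,B[1],.051).round(4))
for B in blobs(c,"red",None,vmin=50,amin=200)[:2]: print(B,onz(c,B[1],.056).round(4))
E
```

```text
t 25.45 pos [ 0.4487 -0.0105  0.1858] yaw 0.0019 w 0.0512 F [ 0.1 -0.9 -0.2] -> shift [0.028 1.483 2.76 ] roll 0.11
(1245, [435.4, 40.7], [406, 11, 56, 63]) [0.3373 0.0626 0.051 ]
(856, [376.4, 210.2], [360, 194, 34, 33]) [0.4481 0.0326 0.051 ]
(1147, [151.1, 215.7], [127, 180, 46, 55]) [ 0.4507 -0.1276  0.056 ]
(497, [138.5, 160.4], [110, 149, 63, 19]) [ 0.4113 -0.13    0.056 ]
```

View pics/w8.png

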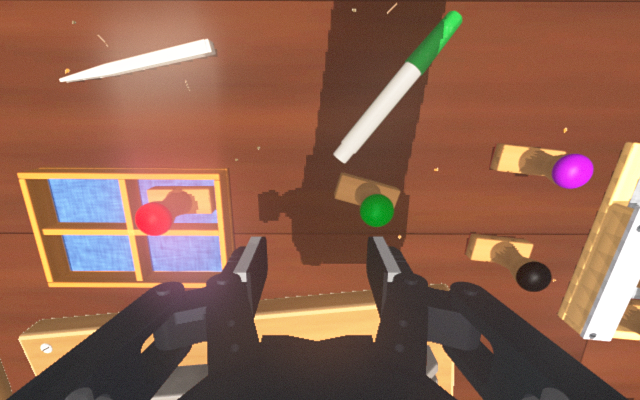

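Red stands upright in the near-left tray cell (155,217). The top edge of green's foot runs from (341,174) to (400,187), about 12° off the tool's y.

Call:
{"name": "carry_out", "arguments": {"increments": [[0.4,0,0.75,0,0],[0.4,0.02,0.7,0,0],[0.4,0,0,0.8,6],[0.4,0,0,0.8,6],[0.4,0,0,0,0]]}}

```text
t: 26.12
ee_pos: [0.4473, 0.0298, 0.1366]
eef_rot: [-0.332, -3.121, 0.003]
force: [-0.6, -0.0, -0.0]
gripper_width: 0.0513
```

```bash
python3 - <<'E'
from h import *
go(.448,.033,.103)
c=cam("wrist"); 
for B in blobs(c,"green",(250,150,400,330),vmin=50,amin=200)[:2]: print(B,onz(c,B[1],.051).round(4))
cv2.imwrite("pics/w9.png",c["im"][130:350,200:450,::-1])
E
```

```text
t 26.125 pos [0.4473 0.0298 0.1366] yaw -0.2121 w 0.0513 F [-0.6 -0.  -0. ] -> shift [-0.005  0.111  1.118] roll 0
(1398, [321.8, 241.5], [301, 221, 43, 42]) [0.4486 0.0321 0.051 ]
```

View pics/w9.png

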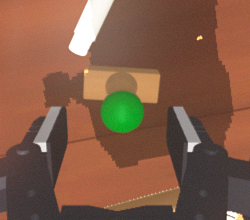

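Green is centred, with its foot within about 2° of the jaws. I trim that, descend and grasp.

Call:
{"name": "carry_out", "arguments": {"increments": [[0.4,0,0.07,0.5,2],[0.4,0,0,0.4,0],[0.4,0,0,0.1,0],[0.4,0,0,0,0]]}}

```text
t: 26.68
ee_pos: [0.4485, 0.0331, 0.1074]
eef_rot: [-0.386, -3.117, 0.0]
force: [-0.4, 0.4, 0.3]
gripper_width: 0.0512
```

```bash
python3 - <<'E'
from h import *
go(.4483,.0325,.1025)
E
```

```text
t 26.675 pos [0.4485 0.0331 0.1074] yaw -0.2462 w 0.0512 F [-0.4  0.4  0.3] -> shift [ 0.002 -0.023  0.164] roll 0
```

Call:
{"name": "carry_out", "arguments": {"increments": [[0.4,0,0,0.16,0],[0.4,0,0,0,0],[1,0,0,0,0],[1,0,0,0,0],[1,0,0,0,0]]}}

```text
t: 27.3
ee_pos: [0.4488, 0.0332, 0.1031]
eef_rot: [0.386, 3.117, 0.0]
force: [0.3, -0.4, 0.8]
gripper_width: 0.0177
```

Call:
{"name": "carry_out", "arguments": {"increments": [[1,0,0,0,0],[1,0,0,-0.8,0],[1,0,0,-1,-3.6],[1,0,0,-1,-3.6],[1,0,0,-0.5,0]]}}

```text
t: 27.92
ee_pos: [0.449, 0.0333, 0.2032]
eef_rot: [0.19, 3.134, 0.001]
force: [1.6, 0.0, -0.0]
gripper_width: 0.0181
```

Call:
{"name": "carry_out", "arguments": {"increments": [[1,0.12,0.92,0,0],[1,0.12,0.92,0,0],[1,0.12,0.92,0,0],[1,0.12,0.92,0,0],[1,0.12,0.92,0,0]]}}

```text
t: 28.55
ee_pos: [0.4469, 0.1731, 0.2013]
eef_rot: [-0.191, -3.135, 0.001]
force: [0.2, 0.5, -0.5]
gripper_width: 0.0177
```

Call:
{"name": "carry_out", "arguments": {"increments": [[1,0.12,0.92,0,0],[1,0.12,0.92,0,0],[1,0.12,0.92,0,0],[1,0.12,0.92,0,0],[1,0.12,0.92,0,0]]}}

```text
t: 29.18
ee_pos: [0.4457, 0.3122, 0.2011]
eef_rot: [-0.191, -3.135, 0.002]
force: [0.3, 0.0, -1.0]
gripper_width: 0.0177
```

Call:
{"name": "carry_out", "arguments": {"increments": [[1,0.12,0.92,0,0],[1,0.12,0.92,0,0],[1,0,0,0,0],[1,0,0,0,0]]}}

```text
t: 29.68
ee_pos: [0.4454, 0.3663, 0.2011]
eef_rot: [-0.191, -3.135, 0.003]
force: [-0.1, -0.8, -1.0]
gripper_width: 0.0177
```

```bash
python3 - <<'E'
from h import *
go(*rail(-.062,.04),.1115,YAW)
E
```

```text
t 29.675 pos [0.4454 0.3663 0.2011] yaw -0.1217 w 0.0177 F [-0.1 -0.8 -1. ] -> shift [0.058 0.061 2.988] roll -0.1
```

Call:
{"name": "carry_out", "arguments": {"increments": [[1,0.06,0.06,0.6,0],[1,0,0,0.8,0],[1,0,0,0.7,0],[1,0,0,0.3,0],[1,0,0,0,0]]}}

```text
t: 30.3
ee_pos: [0.4438, 0.3685, 0.129]
eef_rot: [-0.19, -3.135, 0.002]
force: [0.3, -0.5, -0.1]
gripper_width: 0.018
```

```bash
python3 - <<'E'
from h import *
go(*rail(-.062,.04),.1125,YAW)
E
```

```text
t 30.3 pos [0.4438 0.3685 0.129 ] yaw -0.1214 w 0.018 F [ 0.3 -0.5 -0.1] -> shift [-0.003 -0.012  0.549] roll -0.08
```

Call:
{"name": "carry_out", "arguments": {"increments": [[1,0,0,0.3,0],[1,0,0,0.18,0],[1,0,0,0,0],[1,0,0,0,0]]}}

```text
t: 30.8
ee_pos: [0.4442, 0.3693, 0.1157]
eef_rot: [0.189, 3.136, 0.001]
force: [1.2, 0.2, -0.0]
gripper_width: 0.0173
```

```bash
python3 - <<'E'
from h import *
go(*rail(.065,.04),.1125,YAW)
c=cam("wrist"); cv2.imwrite("pics/w10.png",c["im"][120:380,180:460,::-1])
E
```

```text
t 30.8 pos [0.4442 0.3693 0.1157] yaw -0.1207 w 0.0173 F [ 1.2  0.2 -0. ] -> shift [-4.227 -0.038  0.108] roll -0.04
```

View pics/w10.png

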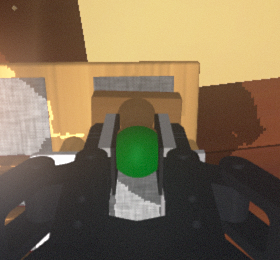

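Green's foot is square over the open floor. I slide it to the rear.

Call:
{"name": "carry_out", "arguments": {"increments": [[1,0,-0.03,0.09,0],[1,0,0,0,0],[1,-0.35,0,0,0],[1,-0.45,0,0,0],[1,-0.45,0,0,0]]}}

```text
t: 31.48
ee_pos: [0.4827, 0.3634, 0.1129]
eef_rot: [0.191, 3.135, 0.0]
force: [0.3, 0.3, -0.9]
gripper_width: 0.0177
```

Call:
{"name": "carry_out", "arguments": {"increments": [[1,-0.45,0,0,0],[1,-0.45,0,0,0],[1,-0.45,0,0,0],[1,-0.45,0,0,0],[1,-0.45,0,0,0]]}}

```text
t: 32.1
ee_pos: [0.549, 0.3556, 0.1128]
eef_rot: [-0.189, -3.136, 0.0]
force: [0.1, 0.7, -0.5]
gripper_width: 0.0179
```

Call:
{"name": "carry_out", "arguments": {"increments": [[1,-0.45,0,0,0],[1,-0.2,0,0,0],[1,0,0,0,0],[1,0,0,0,0]]}}

```text
t: 32.6
ee_pos: [0.5669, 0.3536, 0.1127]
eef_rot: [-0.189, -3.135, 0.0]
force: [-0.4, 0.9, -0.3]
gripper_width: 0.0182
```

```bash
python3 - <<'E'
from h import *
go(*rail(.065,.04),.1105,YAW)
E
```

```text
t 32.6 pos [0.5669 0.3536 0.1127] yaw -0.1201 w 0.0182 F [-0.4  0.9 -0.3] -> shift [-0.101 -0.01   0.072] roll -0.01
```

Call:
{"name": "carry_out", "arguments": {"increments": [[1,-0.1,0,0.05,0],[1,0,0,0,0],[1,0,0,0,0],[0.4,0,0,0,0],[0.4,0,0,0,0]]}}

```text
t: 33.22
ee_pos: [0.5706, 0.353, 0.1114]
eef_rot: [0.189, 3.136, 0.0]
force: [-0.2, -0.0, 0.2]
gripper_width: 0.0509
```

Call:
{"name": "carry_out", "arguments": {"increments": [[0.4,0,0,-0.6,0],[0.4,0,0,-1,0],[0.4,0,0,-0.9,0],[0.4,0.6,-0.98,0,0],[0.4,0.6,-0.98,0,0]]}}

```text
t: 33.85
ee_pos: [0.5277, 0.2987, 0.1882]
eef_rot: [0.189, 3.134, 0.003]
force: [-0.6, -1.1, -0.7]
gripper_width: 0.0514
```

Call:
{"name": "carry_out", "arguments": {"increments": [[0.4,0.6,-0.98,0,0],[0.4,0.6,-0.98,0,0],[0.4,0.6,-0.98,0,0],[0.4,0.6,-0.98,0,0],[0.4,0.59,-0.94,0,0]]}}

```text
t: 34.48
ee_pos: [0.4209, 0.1643, 0.1876]
eef_rot: [0.19, 3.134, 0.002]
force: [0.2, -0.0, 0.4]
gripper_width: 0.0514
```

Call:
{"name": "carry_out", "arguments": {"increments": [[0.4,0,0,0.6,0],[0.4,0,0,0.9,0],[0.4,0,0,0.6,0],[0.4,0,0,0,0],[0.4,0,0,0,0]]}}

```text
t: 35.1
ee_pos: [0.4218, 0.1653, 0.1244]
eef_rot: [0.189, 3.134, 0.002]
force: [-0.1, 0.2, -0.5]
gripper_width: 0.0513
```

```bash
python3 - <<'E'
from h import *
go(.4206,.165,.1025,YAW)
c=cam("wrist")
for B in blobs(c,"violet",None,vmin=40,smin=90,amin=300)[:2]: print(B,onz(c,B[1],.051).round(4))
E
```

```text
t 35.1 pos [0.4218 0.1653 0.1244] yaw -0.1207 w 0.0513 F [-0.1  0.2 -0.5] -> shift [ 0.039 -0.016  0.73 ] roll -0.04
(1684, [314.4, 246.0], [291, 224, 48, 45]) [0.4197 0.1642 0.051 ]
```

Call:
{"name": "carry_out", "arguments": {"increments": [[0.4,0.04,-0.02,0.4,0],[0.4,0,0,0.32,0],[0.4,0,0,0,0],[0.4,0,0,0,0]]}}

```text
t: 35.65
ee_pos: [0.4199, 0.1645, 0.1015]
eef_rot: [-0.19, -3.136, 0.0]
force: [0.7, -0.5, -0.1]
gripper_width: 0.0514
```

```bash
python3 - <<'E'
from h import *
go(.4204,.165,.1025,YAW)
E
```

```text
t 35.65 pos [0.4199 0.1645 0.1015] yaw -0.1207 w 0.0514 F [ 0.7 -0.5 -0.1] -> shift [-0.016  0.018 -0.032] roll -0.04
```

Call:
{"name": "carry_out", "arguments": {"increments": [[1,0,0,-0.03,0],[1,0,0,0,0],[1,0,0,0,0],[1,0,0,0,0],[1,0,0,-0.7,0]]}}

```text
t: 36.28
ee_pos: [0.419, 0.1641, 0.1229]
eef_rot: [-0.189, -3.133, 0.002]
force: [-0.0, -0.7, -0.1]
gripper_width: 0.0174
```

Call:
{"name": "carry_out", "arguments": {"increments": [[1,0,0,-1,0],[1,0,0,-1,0],[1,0,0.5,-0.5,0],[1,0,0.98,0,0],[1,0,0.98,0,0]]}}

```text
t: 36.9
ee_pos: [0.4289, 0.2384, 0.1989]
eef_rot: [0.19, 3.135, 0.001]
force: [-0.1, -0.5, -0.3]
gripper_width: 0.0178
```

Call:
{"name": "carry_out", "arguments": {"increments": [[1,0,0.98,0,0],[1,0,0.98,0,0],[1,0,0.98,0,0],[1,0,0.98,0,0],[1,0,0.44,0,0]]}}

```text
t: 37.52
ee_pos: [0.444, 0.3691, 0.1982]
eef_rot: [-0.187, -3.136, -0.0]
force: [0.1, -0.6, -0.7]
gripper_width: 0.018
```

Call:
{"name": "carry_out", "arguments": {"increments": [[1,0,0,0.6,0],[1,0,0,0.8,0],[1,0,0,0.7,0],[1,0,0,0,0],[1,0,0,0,0]]}}

```text
t: 38.15
ee_pos: [0.4448, 0.3669, 0.1356]
eef_rot: [0.191, 3.136, -0.001]
force: [-0.6, -0.9, 0.8]
gripper_width: 0.018
```

```bash
python3 - <<'E'
from h import *
go(*rail(-.062,.04),.1122,YAW)
E
```

```text
t 38.15 pos [0.4448 0.3669 0.1356] yaw -0.1216 w 0.018 F [-0.6 -0.9  0.8] -> shift [0.036 0.039 0.782] roll -0.09
```

Call:
{"name": "carry_out", "arguments": {"increments": [[1,0.02,0.04,0.4,0],[1,0,0,0.3,0],[1,0,0,0,0],[1,0,0,0,0]]}}

```text
t: 38.65
ee_pos: [0.4441, 0.3689, 0.1146]
eef_rot: [0.19, 3.136, 0.0]
force: [0.2, -0.2, -0.8]
gripper_width: 0.0175
```

```bash
python3 - <<'E'
from h import *
go(*rail(.0255,.04),.1125,YAW)
E
```

```text
t 38.65 pos [0.4441 0.3689 0.1146] yaw -0.1207 w 0.0175 F [ 0.2 -0.2 -0.8] -> shift [-2.912 -0.026  0.07 ] roll -0.04
```

Call:
{"name": "carry_out", "arguments": {"increments": [[1,0,-0.03,0.06,0],[1,0,0,0,0],[1,-0.35,0,0,0],[1,-0.45,0,0,0],[1,-0.45,0,0,0]]}}

```text
t: 39.28
ee_pos: [0.4827, 0.3632, 0.1129]
eef_rot: [0.191, 3.135, 0.0]
force: [1.7, -0.5, 0.0]
gripper_width: 0.0182
```

Call:
{"name": "carry_out", "arguments": {"increments": [[1,-0.45,0,0,0],[1,-0.45,0,0,0],[1,-0.45,0,0,0],[1,-0.31,0,0,0],[1,0,0,0,0]]}}

```text
t: 39.9
ee_pos: [0.5313, 0.3571, 0.1127]
eef_rot: [0.191, 3.135, -0.0]
force: [-0.6, 1.1, -1.2]
gripper_width: 0.0176
```

```bash
python3 - <<'E'
from h import *
go(*rail(.0255,.04),.111,YAW)
E
```

```text
t 39.9 pos [0.5313 0.3571 0.1127] yaw -0.1217 w 0.0176 F [-0.6  1.1 -1.2] -> shift [0.023 0.016 0.057] roll -0.1
```

Call:
{"name": "carry_out", "arguments": {"increments": [[1,0.02,0.03,0.05,0],[1,0,0,0,0],[1,0,0,0,0],[0.4,0,0,0,0],[0.4,0,0,0,0]]}}

```text
t: 40.52
ee_pos: [0.5301, 0.3585, 0.1114]
eef_rot: [0.189, 3.136, 0.0]
force: [0.3, 0.1, -0.1]
gripper_width: 0.0513
```

Call:
{"name": "carry_out", "arguments": {"increments": [[0.4,0,0,-0.6,0],[0.4,0,0,-1,0],[0.4,0,0,-0.9,0],[0.4,0.14,-0.98,0,0],[0.4,0,-0.98,0,0]]}}

```text
t: 41.15
ee_pos: [0.5188, 0.3006, 0.1882]
eef_rot: [0.188, 3.134, 0.002]
force: [0.3, -1.2, -0.3]
gripper_width: 0.0513
```

Call:
{"name": "carry_out", "arguments": {"increments": [[0.4,0,-0.98,0,0],[0.4,0,-0.98,0,0],[0.4,0,-0.98,0,0],[0.4,0,-0.98,0,0],[0.4,0,-0.94,0,0]]}}

```text
t: 41.78
ee_pos: [0.5016, 0.155, 0.1877]
eef_rot: [0.19, 3.134, 0.001]
force: [0.3, 0.1, -0.1]
gripper_width: 0.0511
```

Call:
{"name": "carry_out", "arguments": {"increments": [[0.4,0,0,0.6,0],[0.4,0,0,0.9,0],[0.4,0,0,0.6,0],[0.4,0,0,0,0],[0.4,0,0,0,0]]}}

```text
t: 42.4
ee_pos: [0.5018, 0.1561, 0.1241]
eef_rot: [0.189, 3.135, 0.001]
force: [0.2, -0.1, 0.2]
gripper_width: 0.0513
```

```bash
python3 - <<'E'
from h import *
go(.5023,.1544,.1028,YAW)
c=cam("wrist"); print(proj(c,[.5023,.1544,.051]))
for B in blobs(c,"black",(270,190,360,300),amin=300)[:3]: print(B,onz(c,B[1],.051).round(4))
E
```

```text
t 42.4 pos [0.5018 0.1561 0.1241] yaw -0.1206 w 0.0513 F [ 0.2 -0.1  0.2] -> shift [-0.021 -0.055  0.709] roll -0.03
[313.83757501 250.82786669]
(1684, [314.0, 249.5], [291, 227, 48, 46]) [0.5015 0.1546 0.051 ]
```

Call:
{"name": "carry_out", "arguments": {"increments": [[0.4,0,-0.05,0.4,0],[0.4,0,0,0.29,0],[0.4,0,0,0,0],[0.4,0,0,0,0]]}}

```text
t: 42.95
ee_pos: [0.5011, 0.1544, 0.1025]
eef_rot: [-0.189, -3.136, 0.0]
force: [0.2, -0.7, -0.2]
gripper_width: 0.051
```

Call:
{"name": "carry_out", "arguments": {"increments": [[1,0,0,0,0],[1,0,0,0,0],[1,0,0,0,0],[1,0,0,0,0]]}}

```text
t: 43.45
ee_pos: [0.5014, 0.1545, 0.1031]
eef_rot: [0.189, 3.135, 0.001]
force: [-0.3, -0.4, 7.0]
gripper_width: 0.018
```

Call:
{"name": "carry_out", "arguments": {"increments": [[1,0,0,-0.7,0],[1,0,0,-1,0],[1,0,0,-1,0],[1,0.2,0.5,-0.5,0],[1,0.4,0.98,0,0]]}}

```text
t: 44.08
ee_pos: [0.489, 0.2011, 0.1996]
eef_rot: [0.193, 3.134, 0.002]
force: [-0.5, 0.8, -0.5]
gripper_width: 0.0179
```

Call:
{"name": "carry_out", "arguments": {"increments": [[1,0.4,0.98,0,0],[1,0.4,0.98,0,0],[1,0.4,0.98,0,0],[1,0.4,0.98,0,0],[1,0.4,0.98,0,0]]}}

```text
t: 44.7
ee_pos: [0.4451, 0.3557, 0.1978]
eef_rot: [-0.187, -3.135, 0.001]
force: [0.7, 0.9, -1.4]
gripper_width: 0.018
```

Call:
{"name": "carry_out", "arguments": {"increments": [[1,0.2,0.47,0,0],[1,0,0,0,0],[1,0,0,0,0]]}}

```text
t: 45.08
ee_pos: [0.4429, 0.3671, 0.1983]
eef_rot: [-0.192, -3.136, 0.002]
force: [-0.2, -0.4, -1.1]
gripper_width: 0.0173
```

```bash
python3 - <<'E'
from h import *
go(*rail(-.062,.04),.1122,YAW)
E
```

```text
t 45.075 pos [0.4429 0.3671 0.1983] yaw -0.1222 w 0.0173 F [-0.2 -0.4 -1.1] -> shift [-0.027  0.041  2.869] roll -0.13
```

Call:
{"name": "carry_out", "arguments": {"increments": [[1,-0.02,0.04,0.8,0],[1,0,0,0.9,0],[1,0,0,0.6,0],[1,0,0,0.3,0],[1,0,0,0.15,0]]}}

```text
t: 45.7
ee_pos: [0.4435, 0.3694, 0.1159]
eef_rot: [0.19, 3.136, -0.0]
force: [-0.3, -0.0, -0.6]
gripper_width: 0.018
```

Call:
{"name": "carry_out", "arguments": {"increments": [[1,0,0,0,0],[1,0,0,0,0]]}}

```text
t: 45.95
ee_pos: [0.4435, 0.3699, 0.1168]
eef_rot: [0.189, 3.135, 0.001]
force: [0.5, 0.7, -1.3]
gripper_width: 0.0174
```

```bash
python3 - <<'E'
from h import *
go(*rail(-.015,.04),.1125,YAW)
E
```

```text
t 45.95 pos [0.4435 0.3699 0.1168] yaw -0.1207 w 0.0174 F [ 0.5  0.7 -1.3] -> shift [-1.585 -0.057  0.144] roll -0.04
```

Call:
{"name": "carry_out", "arguments": {"increments": [[1,0,-0.05,0.13,0],[1,0,0,0,0],[1,-0.35,0,0,0],[1,-0.45,0,0,0],[1,-0.45,0,0,0]]}}

```text
t: 46.58
ee_pos: [0.4818, 0.3633, 0.1123]
eef_rot: [0.191, 3.135, 0.0]
force: [-0.3, -0.1, -1.7]
gripper_width: 0.018
```

Call:
{"name": "carry_out", "arguments": {"increments": [[1,-0.33,0,0,0],[1,0,0,0,0],[1,0,0,0,0]]}}

```text
t: 46.95
ee_pos: [0.4896, 0.3625, 0.112]
eef_rot: [-0.189, -3.135, 0.0]
force: [0.5, 0.8, -0.3]
gripper_width: 0.0177
```

```bash
python3 - <<'E'
from h import *
go(.4907,.3627,.111,YAW)
E
```

```text
t 46.95 pos [0.4896 0.3625 0.112 ] yaw -0.1205 w 0.0177 F [ 0.5  0.8 -0.3] -> shift [-0.034  0.011  0.034] roll -0.03
```

Call:
{"name": "carry_out", "arguments": {"increments": [[1,-0.03,0,0.03,0],[1,0,0,0,0],[1,0,0,0,0],[0.4,0,0,0,0],[0.4,0,0,0,0]]}}

```text
t: 47.58
ee_pos: [0.491, 0.3623, 0.1114]
eef_rot: [0.189, 3.136, 0.0]
force: [0.2, 0.6, 0.1]
gripper_width: 0.0506
```

Call:
{"name": "carry_out", "arguments": {"increments": [[0.4,0,0,-0.6,0],[0.4,0,0,-1,0],[0.4,0,0,-1,0],[0.4,0,0,-1,0],[0.4,0.3,-0.6,-1,0]]}}

```text
t: 48.2
ee_pos: [0.4801, 0.3464, 0.2518]
eef_rot: [0.188, 3.134, 0.003]
force: [0.1, -0.2, -0.6]
gripper_width: 0.0513
```

Call:
{"name": "carry_out", "arguments": {"increments": [[0.4,0.3,-0.6,-0.8,0],[0.4,0.3,-0.6,-0.8,0],[0.4,0,0,0,0],[0.4,0,0,0,0]]}}

```text
t: 48.7
ee_pos: [0.4577, 0.3122, 0.2977]
eef_rot: [0.189, 3.135, 0.001]
force: [0.3, 0.3, -0.0]
gripper_width: 0.0513
```

```bash
python3 - <<'E'
from h import *
go(.459,.319,.304,YAW)
c=cam("wrist"); cv2.imwrite("pics/w11.png",c["im"][...,::-1])
for k in ["red","green","blue","violet","yellow"]:
    for B in blobs(c,k,None,vmin=40,smin=90,amin=200)[:4]:
        l=loc(onz(c,B[1],.059))
        if abs(l).max()<.09: print(k,l.round(4),onz(c,B[1],.059).round(4))
print("black exp",proj(c,[*rail(-.015,.04),.059]))
s=cam("side"); print("red tray",[(B,onz(s,B[1],.056).round(3)) for B in blobs(s,"red",(310,200,410,330),vmin=50)][:2])
E
```

```text
t 48.7 pos [0.4577 0.3122 0.2977] yaw -0.1206 w 0.0513 F [ 0.3  0.3 -0. ] -> shift [-0.017  0.229 -0.211] roll -0.03
green [0.0662 0.0369] [0.5707 0.3497 0.059 ]
blue [-0.0151 -0.0405] [0.4808 0.2826 0.059 ]
violet [0.023 0.04 ] [0.5282 0.358  0.059 ]
yellow [-0.0748  0.0589] [0.4334 0.3884 0.059 ]
yellow [ 0.0255 -0.0401] [0.5211 0.2781 0.059 ]
black exp [366.33374381 202.16920091]
red tray [((104, [337.9, 253.9], [333, 248, 11, 12]), array([ 0.454, -0.123,  0.056]))]
```

View pics/w11.png

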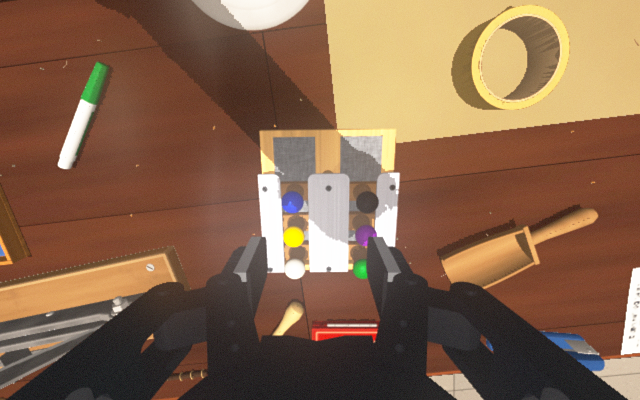

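The final view shows black (367,202), violet (366,235) and green (361,268) in the left lane. Blue, yellow and white are undisturbed, and red is in the tray.

```bash
python3 -c "
from station import robot; print(robot.hand_in())"
```

```text
the job is handed in; nothing more can be done
None
```

I did every step of the job and handed it in at about 49 s of the 144 s allowed. No verdict came back.

- **What I did:** I slid black and then violet out of the left lane and parked them on the bench. Red went into the near-left cell of the tray, and green went all the way to the rear. Then violet and black went back to where they had stood.
- **Red:** it stands upright in its cell. The side view puts its knob at (0.454, -0.123), and I had estimated the cell centre at (0.4545, -0.1245).
- **Green:** about x = 66, y = 37 mm in the rail frame, against a target of 65 and 40. A finger partly hid the knob, so this is approximate.
- **Violet:** about x = 23, y = 40 mm (target 25 and 40), also partly hidden.
- **Black:** I checked it by eye only. It sits at (367,202) in the wrist picture, and (366,202) was expected.
- **Other lane:** blue and yellow read within 1 mm of their starting positions. White stood in its place by eye.
- **At hand-in:** the gripper was clear of everything, and the upright and square checks were by eye.
- **One mishap:** my first grip on black was too high, so I opened and gripped it again lower. The width still read about 18 mm on the 22 mm knobs in every grip, but nothing was seen to slip or swivel.

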